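# Fit a toothed divider in a shop display tray and close up the cartons

### The job

Lift the toothed divider out of its wooden stand and lower it into the slotted runner of the display tray, gently feeling for the slots, until every tooth is in its own slot and the divider's foot is fully down on the runner. Then, with the divider, slide the runner towards the two cartons and push them gently together until no gaps are left between the runner, the cartons and the tray's end wall. Let go, leaving the divider upright and fully home, and leave the bottles and the jar alone.

Things in the scene. Friction and masses are not known exactly. Their poses are not given: they have to be found in the camera images.
- divider: Loose grey plastic divider, 0.12 kg, same end for end. Origin: middle of its foot's underside; x along it, z up. Foot 140 (x) x 22 (y) x 5 mm, on it a blade 140 x 5 mm up to the grip bar. Five teeth under the foot at x = -56, -28, 0, 28, 56 mm, each 12 (x) x 5 (y) mm, 14 mm long, last 2 mm narrowed to 10 x 3. Starts in the stand, teeth down.
- grip (a point): Middle of the divider's grip bar along its top, 70 mm above the divider's origin. Bar 80 (x) x 12 (y) x 24 (z) mm: pinch it across y, at its middle, from above.
- stand: Fixed wooden stand 160 x 60 mm, origin at the centre of its underside: two rails along its x, 12 mm apart, on whose tops (z = 32 mm) the divider's foot rests, x along x; the teeth hang freely between, so the divider lifts straight out.
- tray: Fixed white tray, 160 (x) x 240 (y) mm, origin: centre of underside, z up; floor 6 mm thick. Inner face of the +y end wall at y = 115 mm, its top at z = 46; other walls up to z = 26. Across it lies the runner (see park), then carton_a, carton_b, end wall towards +y. Divider home: its origin at z = 26 mm here; row closed up: runner's middle at y = -7 mm.
- park (a point): Fixed point of the tray (x 0, y -65, z 26 mm) at the height of the runner's top. The runner, an aluminium bar 144 (x) x 64 (y) x 20 mm, starts centred within 15 mm of it along tray y; its own position is not measured. Slots at x = -56, -28, 0, 28, 56 mm, each 19 (x) x 8.5 (y) mm, right through, mouths chamfered 1 mm. It slides only along tray y, its middle from y -82 to 10 mm, 7 N friction.
- carton_a: Loose cardboard carton, the one nearer to the runner, 100 (x) x 45 (y) x 52 (z) mm, about 0.15 kg, standing on the tray floor. Origin: centre of its underside. Pushed home its origin is at about y = 47.5 mm of the tray.
- carton_b: Same carton, the one nearer to the tray's +y end wall. Pushed home its origin is at about y = 92.5 mm of the tray.
- bottle_a: Bystander: bottle with red cap, radius 27 mm, 100 mm high; origin at the centre of its underside.
- bottle_b: Bystander: bottle like bottle_a.
- jar: Bystander: jar, radius 32 mm, 75 mm high; origin at the centre of its underside.

How it is judged:
By the outcome, as a careful person would: the job done as asked, in the order asked, and still so for the second after the job is handed in, with the robot touching nothing.
It also fails if it takes over 64 s, if anything falls off the work surface, if the arm or the gripper's body presses on something with over 40 N, if the wrist force passes 120 N, or if a joint passes its speed limit or range.

### The arm

A 6-joint arm with a two-finger parallel gripper is mounted at the origin on the work surface. World frame = base frame: x ahead of the robot, y to its left, z up, the work surface at z = 0. Lengths are in m, angles in rad, forces in N, time in s.
With the tool pointing down it reaches from about 0.3 to 0.875 m from the base axis. Payload 6.4 kg.
Tool frame: the origin (TCP) lies at the very end of the fingers, on their centre line; the grasp point (between the pads) lies ctrl.grip_point_offset behind it (ctrl.grip_point_offset is the distance from the TCP to the grasp point, in m); z points along the fingers, x is the direction in which the jaws open and shut, and the axes are right-handed (so a half turn about z gives the same grasp; the last joint's range is limited). The gripper opens to 85 mm and grips with 20 to 120 N. Pads are 22 mm wide; open, the fingers measure 114 mm over their backs; the gripper's body (76 mm by 85 mm) begins 54 mm behind the grasp point. The pads swing forward as they close: fully open they stand 13 mm farther back than shut.
Start: joints at [1.028, 0.181, 1.607, -0, 1.354, -0.206], TCP at [0.19, 0.543, 0.231] pointing down, gripper open.
Joint ranges: [-2.99, 2.99], [-0.89, 2.07], [0.3, 2.58], [-1.14, 4.28], [0, 2.63], [-3.12, 3.12]. Speed limits (rad/s): [2.57, 2.57, 3.01, 3.14, 3.14, 3.14].

### API

Orientations are given as a unit quaternion [w, x, y, z].
In Python, from bench import get_obs, viewer, workorder, ctrl gives the robot as it stands. The module is installed in compiled form; this text tells all that it offers.
- The arm moves only by the tool move_arm, never from a script. Its argument "increments" is a list of rows, each an object of numbers: "tx", "ty", "tz": the shift along the tool's x, y, z in m; "turn": the turn about the tool's z in degrees. A call has 1 to 20 rows; each row is the pose to reach, as a shift and turn from the pose commanded when the call began, along the tool's axes at that moment; what a row does not reach only later rows make up. A row lasts 1/12 s, in which the tool goes at most 41.7 mm and 7.16 degrees, less where a joint would pass 70% of its speed; a pose out of reach is approached as far as the arm can. A call with a gripper value outside its range is refused whole. "gripper" is the opening, from 0 (shut) to 1 (fully open), set as the call begins (left out, the last holds). The fingers move at their own pace and stop on an object; the grip force is fixed at half the most. Time passes only in rows, so rows that repeat a pose let the fingers close. It gives the time, the measured TCP pose, the force and the opening at its end, in the units of the state.
- get_obs(): the state, without advancing time (a new reading comes with each control period).
- viewer.camera(name): name is "side" or "top"; returns (picture, depth): 400x640x3 uint8, red, green, blue; 400x640 float32, m along the optical axis (not along the pixel's ray), 0 where there is no reading.
- viewer.get_calibration(name): a dict with "intrinsics" (3x3 intrinsics, pixels), "origin" and "attitude" of the camera in the world. Camera axes: x right, y up, looking along -z (the intrinsics and any distortion apply to the point x, -y, -z); pixel columns grow to the right and rows downward; lengths in m; the calibration is good to about 2 mm. A picture is of the moment at which its call begins. get_calibration takes no time and is no camera call.
- workorder.hand_in(): hands the job in, once; it reports no verdict.
The state is a dict: "time_s": time; "q": joint angles; "dq": joint speeds; "joint_efforts": joint torques, N m; "eef_pos": TCP position; "eef_rot": TCP orientation; "wrist_force": force on the tool from outside, world axes, zero at the start; "torque": the same for the moment, N m; "opening": opening from 0.0 (shut) to 1.0 (fully open).
Only numpy, scipy, OpenCV 4.12 (cv2) and the standard library are available. Lean on these libraries where they do the work, as an engineer would, in place of code of your own. Each camera call takes 0.05 s, during which the arm holds its last target.

## Working session

There is one attempt and no reset: what is moved stays moved. The work goes in short steps, Python scripts to look and compute and a tool call to move; the robot and the scene stay as the last step left them, time stands still between calls to the robot, and variables do not carry over. Pictures are saved under pics/ and viewed, and the job is handed in when it is done.

Besides the shell and the picture viewer there is one more tool, called after ">>>" as name([rows], argument=value, ...), one row to a line, values as JSON. move_arm: Moves the arm, as the interface text tells. Its arguments: {"type":"object","properties":{"increments":{"type":"array"},"gripper":{"type":"number"}},"required":["increments"]}

```bash
mkdir -p pics; cat > h.py <<'E'
import numpy as np,cv2
from bench import get_obs,viewer,workorder,ctrl
def snap(n,f):
    p,d=viewer.camera(n); cv2.imwrite(f'pics/{f}.png',p[:,:,::-1]); np.savez(f'pics/{f}.npz',p=p,d=d); return p,d
E
python3 - <<'E'
from h import *
for n in('top','side'):
    p,d=snap(n,n+'0'); print(viewer.get_calibration(n),(d>0).mean())
print(get_obs(),ctrl.grip_point_offset)
E
```

```text
{'intrinsics': array([[362.90230276,   0.        , 321.69748792],
       [  0.        , 362.90230276, 198.93685356],
       [  0.        ,   0.        ,   1.        ]]), 'origin': array([ 0.52110722, -0.06297678,  0.85526348]), 'attitude': array([ 0.71391292,  0.05606496, -0.05534725, -0.69578857])} 0.9957109375
{'intrinsics': array([[471.41944417,   0.        , 316.60224788],
       [  0.        , 471.41944417, 198.64193023],
       [  0.        ,   0.        ,   1.        ]]), 'origin': array([ 0.28891826, -0.73436907,  0.84698663]), 'attitude': array([ 0.89596149,  0.37917634, -0.09013113, -0.2129664 ])} 0.99612890625
{'time_s': 0.1, 'q': array([ 1.02766592e+00,  1.81485698e-01,  1.60792632e+00, -7.78282490e-06,
        1.35382478e+00, -2.06327653e-01]), 'dq': array([-0.00030887, -0.00174446, -0.00309422, -0.00018711,  0.00137386,
       -0.00083364]), 'joint_efforts': array([-3.96482765e-04, -4.45873654e+01, -3.52240241e+01, -3.92367747e-04,
        4.08955151e-03, -2.48233476e-05]), 'eef_pos': array([0.18974969, 0.54224331, 0.23045475]), 'eef_rot': array([ 3.31673889e-04,  8.15618994e-01,  5.78588784e-01, -7.52203845e-04]), 'wrist_force': array([ 0.17642434, -0.6326019 ,  0.59556922]), 'torque': array([-0.03705677, -0.00784153, -0.02072408]), 'opening': 0.9968941498698771} 0.0187
```

View pics/top0.png

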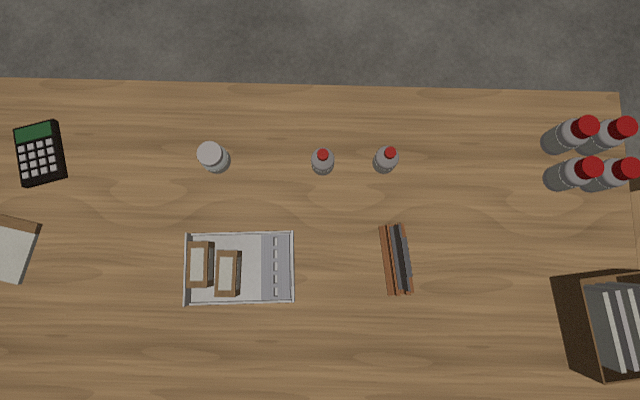

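View pics/side0.png

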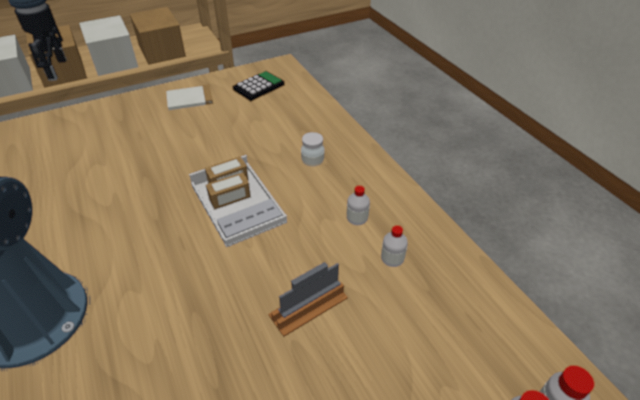

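The top view shows the tray at columns 183–294, with its tall end wall on the left at column 185. The runner is at columns 262–290, the cartons at about (200,263) and (227,273), and the stand with the divider at about (398,258). The bystanders are at row ~155, away from the work. Next I'll zoom in and measure.

```bash
cat >> h.py <<'E'
from scipy.spatial.transform import Rotation as R
def cal(n):
    c=viewer.get_calibration(n); w,x,y,z=c['attitude']; return c['intrinsics'],c['origin'],R.from_quat([x,y,z,w]).as_matrix()
def ray(n,uv,z):
    K,o,M=cal(n); uv=np.atleast_2d(np.asarray(uv,float))
    r=np.c_[(uv[:,0]-K[0,2])/K[0,0],-(uv[:,1]-K[1,2])/K[1,1],-np.ones(len(uv))]@M.T
    return o+r*((z-o[2])/r[:,2])[:,None]
def cloud(n,d):
    K,o,M=cal(n); v,u=np.mgrid[:400,:640]
    p=np.stack([(u-K[0,2])/K[0,0]*d,-(v-K[1,2])/K[1,1]*d,-d],-1)
    return p@M.T+o
E
python3 - <<'E'
from h import *
p=cv2.imread('pics/top0.png')
cv2.imwrite('pics/c1.png',cv2.resize(p[222:312,176:302],None,fx=6,fy=6,interpolation=cv2.INTER_CUBIC))
cv2.imwrite('pics/c2.png',cv2.resize(p[215:305,370:425],None,fx=6,fy=6,interpolation=cv2.INTER_CUBIC))
d=np.load('pics/top0.npz')['d']; P=cloud('top',d)
print(np.round(P[340,300],3),'table')
np.set_printoptions(linewidth=200)
print('row268',[(u,*np.round(P[268,u]*1000).astype(int)) for u in range(180,298,2)])
print('row258',[(u,*np.round(P[258,u]*1000).astype(int)) for u in range(376,420,1)])
E
```

```text
[ 0.335 -0.02   0.001] table
row268 [(180, np.int64(487), np.int64(263), np.int64(1)), (182, np.int64(487), np.int64(259), np.int64(-1)), (184, np.int64(489), np.int64(237), np.int64(46)), (186, np.int64(489), np.int64(228), np.int64(58)), (188, np.int64(490), np.int64(224), np.int64(58)), (190, np.int64(490), np.int64(219), np.int64(60)), (192, np.int64(490), np.int64(215), np.int64(58)), (194, np.int64(490), np.int64(211), np.int64(58)), (196, np.int64(490), np.int64(206), np.int64(59)), (198, np.int64(490), np.int64(203), np.int64(57)), (200, np.int64(490), np.int64(198), np.int64(60)), (202, np.int64(490), np.int64(194), np.int64(56)), (204, np.int64(490), np.int64(190), np.int64(57)), (206, np.int64(491), np.int64(185), np.int64(58)), (208, np.int64(490), np.int64(184), np.int64(48)), (210, np.int64(490), np.int64(183), np.int64(36)), (212, np.int64(489), np.int64(183), np.int64(20)), (214, np.int64(489), np.int64(183), np.int64(5)), (216, np.int64(491), np.int64(163), np.int64(59)), (218, np.int64(491), np.int64(159), np.int64(60)), (220, np.int64(491), np.int64(154), np.int64(
[... 3492 characters left out ...]
nt64(-233), np.int64(116)), (407, np.int64(523), np.int64(-236), np.int64(115)), (408, np.int64(523), np.int64(-237), np.int64(115)), (409, np.int64(523), np.int64(-240), np.int64(113)), (410, np.int64(523), np.int64(-270), np.int64(-3)), (411, np.int64(523), np.int64(-271), np.int64(2)), (412, np.int64(523), np.int64(-274), np.int64(-1)), (413, np.int64(523), np.int64(-277), np.int64(-3)), (414, np.int64(524), np.int64(-279), np.int64(-1)), (415, np.int64(524), np.int64(-281), np.int64(0)), (416, np.int64(524), np.int64(-283), np.int64(3)), (417, np.int64(524), np.int64(-285), np.int64(1)), (418, np.int64(524), np.int64(-288), np.int64(1)), (419, np.int64(524), np.int64(-290), np.int64(1))]
```

View pics/c1.png

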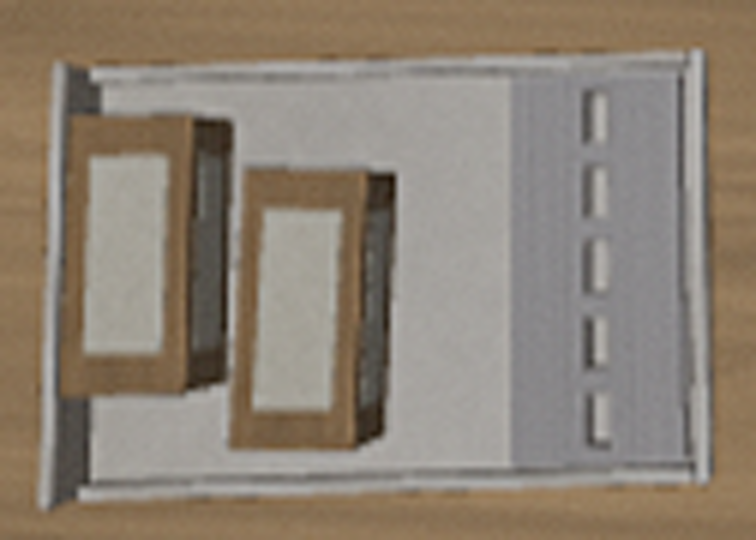

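View pics/c2.png

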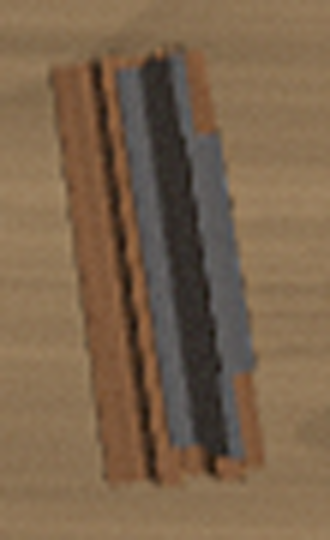

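```bash
python3 - <<'E'
from h import *
z=np.load('pics/top0.npz');p,d=z['p'].astype(float),z['d'];P=cloud('top',d)
# slots
g=p.mean(2); box=np.zeros((400,640),bool); box[236:297,264:286]=1
med=np.median(g[box]); w=np.where(box,np.abs(g-med),0); m=(w>14).astype(np.uint8)
n,l,s,c=cv2.connectedComponentsWithStats(m,connectivity=8); S=[]
for i in range(1,n):
    if s[i,4]<6: continue
    v,u=np.nonzero(cv2.dilate((l==i).astype(np.uint8),np.ones((3,3)))); ww=np.minimum(w[v,u],40); q=[(u*ww).sum()/ww.sum(),(v*ww).sum()/ww.sum()]
    uv=q; x=ray('top',uv,.026)[0]; S.append(x); print(s[i],np.round(q,2),np.round(x*1000,1))
# bar
m=(P[...,2]>.106)&(P[...,2]<.13); m[:215]=0;m[310:]=0;m[:,:370]=0;m[:,425:]=0
v,u=np.nonzero(m); q=ray('top',np.c_[u,v],.114)
r=cv2.minAreaRect((q[:,:2]*1000).astype(np.float32)); print('bar',r,len(u),q.mean(0),P[m].mean(0))
c_,V=np.linalg.eigh(np.cov(q[:,:2].T)); print(V[:,1],np.degrees(np.arctan2(V[1,1],V[0,1])))
# all stations: side view bar
z=np.load('pics/side0.npz');ps,ds=z['p'],z['d'];Q=cloud('side',ds)
m=(Q[...,2]>.109)&(Q[...,2]<.13)&(np.abs(Q[...,0]-.52)<.1)&(np.abs(Q[...,1]+.235)<.04)
print('side bar top',m.sum(),Q[m].mean(0)); 
v,u=np.nonzero(m); print(cv2.minAreaRect((Q[m][:,:2]*1000).astype(np.float32)))
c=cv2.imread('pics/side0.png'); cv2.imwrite('pics/c3.png',cv2.resize(c[150:345,180:360],None,fx=3,fy=3,interpolation=cv2.INTER_CUBIC))
E
```

```text
[273 237   4   9  34] [274.36 240.99] [553.5  44.6  26. ]
[273 249   4  10  34] [274.32 253.47] [525.5  43.4  26. ]
[273 262   4   9  34] [274.38 265.99] [497.7  42.   26. ]
[273 275   4   9  34] [274.22 278.85] [469.4  41.   26. ]
[273 287   5  10  39] [274.7  291.78] [441.4  38.6  26. ]
bar ((526.1663818359375, -233.1914825439453), (79.49414825439453, 13.76185131072998), 8.362631797790527) 271 [ 0.5262348  -0.23322744  0.114     ] [ 0.52623987 -0.23334013  0.11348668]
[-0.98845953 -0.15148519] -171.28699486291578
side bar top 248 [ 0.52341044 -0.23569708  0.11277405]
((524.4393920898438, -234.86558532714844), (79.7406997680664, 15.282483100891113), 6.980600833892822)
```

View pics/c3.png

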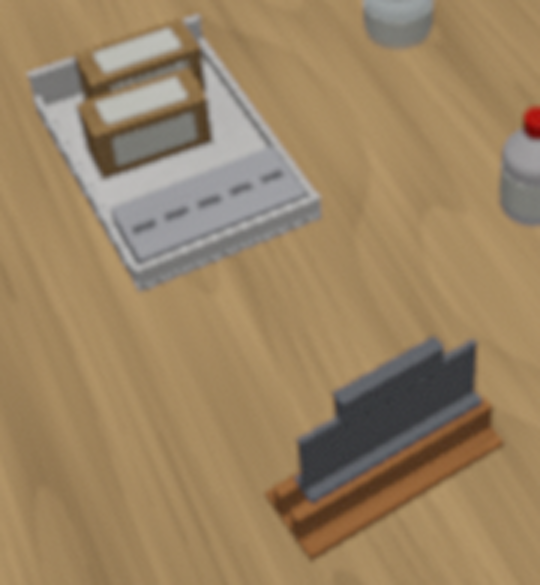

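```bash
cat >> h.py <<'E'
def rel(goal,yaw_deg):
    """tool-frame shift/turn from measured pose to world TCP goal with jaw axis at yaw"""
    o=get_obs(); w,x,y,z=o['eef_rot']; M=R.from_quat([x,y,z,w]).as_matrix()
    yaw=np.degrees(np.arctan2(M[1,0],M[0,0]))
    t=M.T@(np.array(goal)-o['eef_pos'])
    print('pos',np.round(o['eef_pos'],4),'yaw',round(yaw,2),'axis z',np.round(M[:,2],4)); print('shift',np.round(t,4),'turn',round(yaw-yaw_deg,2),'t',o['time_s'],'F',np.round(o['wrist_force'],2))
E
python3 - <<'E'
from h import *
z=np.load('pics/side0.npz');ps=z['p'].astype(float);g=ps.mean(2)
# slots in side view, c3 crop scale3 origin(180,150)
w=np.zeros_like(g); 
box=np.zeros((400,640),np.uint8); cv2.fillPoly(box,[np.array([[222,228],[275,206],[277,211],[224,231]])],1)
med=np.median(g[box>0]); print(med)
m=((med-g>18)&(box>0)).astype(np.uint8)
n,l,s,c=cv2.connectedComponentsWithStats(m,connectivity=8)
for i in range(1,n):
    if s[i,4]>=6: print(s[i],np.round(c[i],2),np.round(ray('side',c[i],.026)[0]*1000,1))
# tray wall edges from top view: table vs tray by saturation
t=cv2.imread('pics/top0.png'); hs=cv2.cvtColor(t,cv2.COLOR_BGR2HSV)[...,1].astype(float)
def edge(cols,rows):
    pts=[]
    for u in cols:
        c=hs[rows,u]; thr=45; 
        k=np.nonzero((c[:-1]-thr)*(c[1:]-thr)<0)[0]
        if len(k): k=k[0]; pts.append((u,rows[k]+(c[k]-thr)/(c[k]-c[k+1])*(rows[k+1]-rows[k])))
    return np.array(pts)
for nm,rows in(('up',np.arange(226,238)),('dn',np.arange(309,296,-1))):
    e=edge(range(196,288),rows); q=ray('top',e,.026)*1000
    k,b=np.polyfit(q[:,1],q[:,0],1); print(nm,len(e),'x at slot y=42:',k*42+b,'yaw',-np.degrees(np.arctan(k)),np.std(q[:,0]-k*q[:,1]-b))
rel([.5253,-.2342,.150],98.2)
E
```

```text
156.0
[267 207   7   4  16] [270.06 208.62] [552.3  41.5  26. ]
[257 211   7   4  15] [260.13 212.67] [525.4  39.6  26. ]
[246 216   8   4  15] [249.53 217.2 ] [497.   36.9  26. ]
[235 220   8   4  12] [238.5 221.5] [468.5  35.5  26. ]
[224 224   8   4  11] [227.82 225.82] [441.1  33.6  26. ]
up 92 x at slot y=42: 577.3487424897496 yaw 3.0590930211566985 0.3060612232606229
dn 92 x at slot y=42: 418.23210210992386 yaw 3.0744989408740895 0.25467182816200323
pos [0.1897 0.5422 0.2305] yaw 70.7 axis z [-8.0e-04 -1.4e-03 -1.0e+00]
shift [-0.6218  0.5733  0.0813] turn -27.5 t 0.1 F [ 0.18 -0.63  0.6 ]
```

>>> move_arm([
  {"tx":-0.015,"ty":0.014,"tz":0,"turn":0},
  {"tx":-0.04,"ty":0.037,"tz":0,"turn":-2},
  {"tx":-0.07,"ty":0.064,"tz":0,"turn":-4},
  {"tx":-0.1,"ty":0.092,"tz":0,"turn":-6},
  {"tx":-0.13,"ty":0.12,"tz":0,"turn":-8},
  {"tx":-0.16,"ty":0.147,"tz":0,"turn":-10},
  {"tx":-0.19,"ty":0.175,"tz":0,"turn":-12},
  {"tx":-0.22,"ty":0.203,"tz":0,"turn":-14},
  {"tx":-0.25,"ty":0.23,"tz":0,"turn":-16},
  {"tx":-0.28,"ty":0.258,"tz":0,"turn":-18},
  {"tx":-0.31,"ty":0.286,"tz":0,"turn":-20},
  {"tx":-0.34,"ty":0.313,"tz":0,"turn":-22},
  {"tx":-0.37,"ty":0.341,"tz":0,"turn":-24},
  {"tx":-0.4,"ty":0.369,"tz":0,"turn":-26},
  {"tx":-0.43,"ty":0.396,"tz":0,"turn":-27.5},
  {"tx":-0.46,"ty":0.424,"tz":0,"turn":-27.5},
  {"tx":-0.49,"ty":0.452,"tz":0,"turn":-27.5},
  {"tx":-0.52,"ty":0.479,"tz":0,"turn":-27.5},
  {"tx":-0.545,"ty":0.502,"tz":0,"turn":-27.5},
  {"tx":-0.56,"ty":0.516,"tz":0,"turn":-27.5},
])

```text
time_s: 1.77
eef_pos: [0.4926, -0.1599, 0.2309]
eef_rot: [0.0, 0.656, 0.755, -0.0]
wrist_force: [-0.0, 0.6, -0.3]
opening: 1.0
```

```bash
python3 -c "
from h import *
rel([.5253,-.2342,.150],98.2)"
```

```text
pos [ 0.4926 -0.1599  0.2309] yaw 98.06 axis z [-2.e-04 -6.e-04 -1.e+00]
shift [-0.0781  0.022   0.0809] turn -0.14 t 1.7667 F [-0.03  0.62 -0.3 ]
```

>>> move_arm([
  {"tx":-0.02,"ty":0.006,"tz":0.005},
  {"tx":-0.045,"ty":0.013,"tz":0.015},
  {"tx":-0.065,"ty":0.018,"tz":0.03},
  {"tx":-0.075,"ty":0.021,"tz":0.05},
  {"tx":-0.078,"ty":0.022,"tz":0.07},
  {"tx":-0.078,"ty":0.022,"tz":0.081},
  {"tx":-0.078,"ty":0.022,"tz":0.081},
])

```text
validation failed for argument at $.in...
```

```bash
python3 - <<'E'
from h import *
rel([.5253,-.2342,.083],98.2)
for n,(a,b,c,d) in(('top',(190,320,350,450)),('side',(180,350,230,390))):
    p,_=snap(n,n+'1'); cv2.imwrite(f'pics/{n}1c.png',cv2.resize(p[a:b,c:d,::-1],None,fx=4.5 if n=='top' else 3,fy=4.5 if n=='top' else 3,interpolation=cv2.INTER_CUBIC))
E
```

```text
pos [ 0.4926 -0.1599  0.2309] yaw 98.06 axis z [-2.e-04 -6.e-04 -1.e+00]
shift [-0.0781  0.022   0.1479] turn -0.14 t 1.7667 F [-0.03  0.62 -0.3 ]
```

View pics/side1c.png

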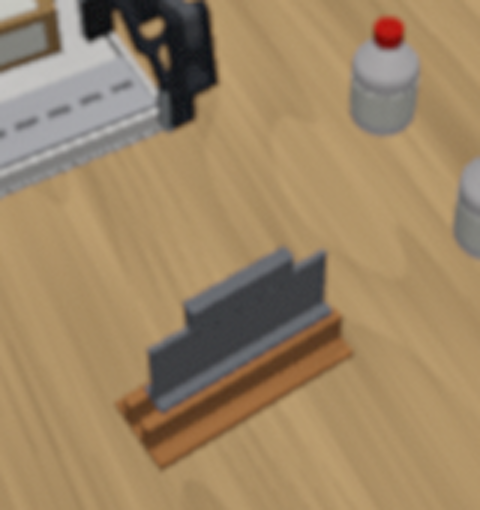

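View pics/top1c.png

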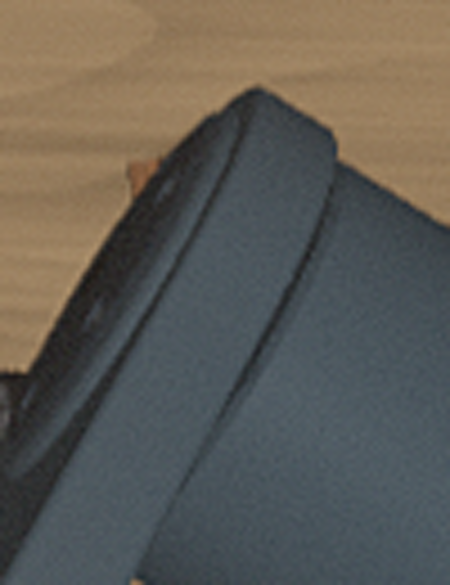

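That move was refused because its rows had no "turn", so the arm hasn't moved. The pictures show the gripper still over the tray's near end and the top view blocked by the arm. I'll resend it with every field.

>>> move_arm([
  {"tx":-0.02,"ty":0.006,"tz":0.005,"turn":0},
  {"tx":-0.045,"ty":0.013,"tz":0.015,"turn":0},
  {"tx":-0.065,"ty":0.018,"tz":0.03,"turn":0},
  {"tx":-0.075,"ty":0.021,"tz":0.05,"turn":0},
  {"tx":-0.078,"ty":0.022,"tz":0.07,"turn":0},
  {"tx":-0.078,"ty":0.022,"tz":0.081,"turn":0},
  {"tx":-0.078,"ty":0.022,"tz":0.081,"turn":0},
])

```text
time_s: 2.45
eef_pos: [0.5227, -0.2282, 0.147]
eef_rot: [-0.003, 0.655, 0.756, -0.0]
wrist_force: [-0.0, 0.3, -0.7]
opening: 1.0
```

```bash
python3 - <<'E'
from h import *
rel([.5253,-.2342,.083],98.2)
p,_=snap('side','side2'); cv2.imwrite('pics/side2c.png',cv2.resize(p[180:350,230:390,::-1],None,fx=3,fy=3,interpolation=cv2.INTER_CUBIC))
E
```

```text
pos [ 0.5227 -0.2282  0.147 ] yaw 98.22 axis z [-0.0053  0.0041 -1.    ]
shift [-0.0066  0.002   0.064 ] turn 0.02 t 2.45 F [-0.04  0.34 -0.66]
```

View pics/side2c.png

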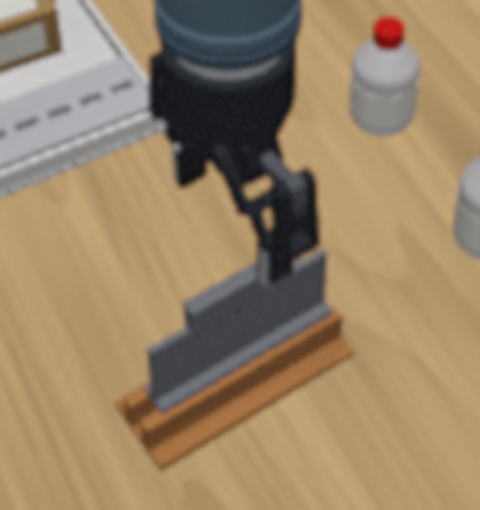

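>>> move_arm([
  {"tx":0,"ty":0,"tz":0,"turn":0},
  {"tx":0,"ty":0,"tz":0,"turn":0},
])

```text
time_s: 2.67
eef_pos: [0.5256, -0.2302, 0.1519]
eef_rot: [0.001, 0.654, 0.756, 0.0]
wrist_force: [-0.6, -0.2, -0.3]
opening: 1.006
```

```bash
python3 - <<'E'
from h import *
rel([.5253,-.2342,.083],98.2)
E
```

```text
pos [ 0.5256 -0.2302  0.1519] yaw 98.25 axis z [ 0.0019 -0.0013 -1.    ]
shift [-0.0038 -0.001   0.0689] turn 0.05 t 2.6667 F [-0.61 -0.21 -0.26]
```

>>> move_arm([
  {"tx":-0.003,"ty":0,"tz":0.01,"turn":0},
  {"tx":-0.004,"ty":-0.001,"tz":0.025,"turn":0},
  {"tx":-0.004,"ty":-0.001,"tz":0.045,"turn":0},
  {"tx":-0.004,"ty":-0.001,"tz":0.06,"turn":0},
  {"tx":-0.004,"ty":-0.001,"tz":0.067,"turn":0},
  {"tx":-0.004,"ty":-0.001,"tz":0.069,"turn":0},
  {"tx":-0.004,"ty":-0.001,"tz":0.069,"turn":0},
  {"tx":-0.004,"ty":-0.001,"tz":0.069,"turn":0},
])

```text
time_s: 3.33
eef_pos: [0.5251, -0.235, 0.0823]
eef_rot: [0.001, 0.655, 0.756, 0.0]
wrist_force: [0.1, -0.5, 0.0]
opening: 0.998
```

```bash
python3 - <<'E'
from h import *
rel([.5253,-.2342,.083],98.2)
p,_=snap('side','side3'); cv2.imwrite('pics/side3c.png',cv2.resize(p[180:350,230:390,::-1],None,fx=3,fy=3,interpolation=cv2.INTER_CUBIC))
E
```

```text
pos [ 0.5251 -0.235   0.0823] yaw 98.21 axis z [ 0.0014 -0.001  -1.    ]
shift [ 0.0007  0.0003 -0.0007] turn 0.01 t 3.3333 F [ 0.14 -0.51  0.  ]
```

View pics/side3c.png

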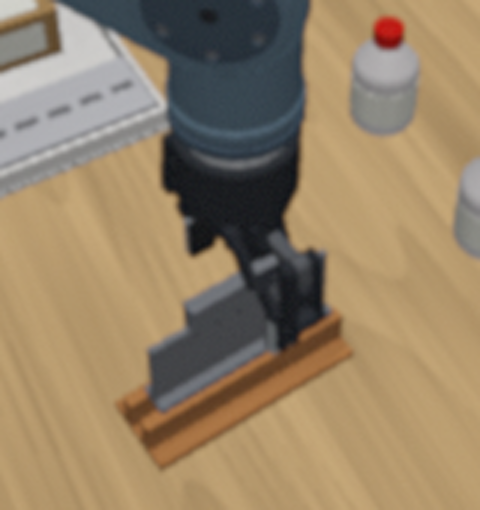

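The front finger stands about 42 mm in front of the bar's middle. That puts it right of centre in the crop at about (285,340), as expected, so I'll close.

>>> move_arm([
  {"tx":0,"ty":0,"tz":0,"turn":0},
  {"tx":0,"ty":0,"tz":0,"turn":0},
  {"tx":0,"ty":0,"tz":0,"turn":0},
  {"tx":0,"ty":0,"tz":0,"turn":0},
  {"tx":0,"ty":0,"tz":0,"turn":0},
  {"tx":0,"ty":0,"tz":0,"turn":0},
  {"tx":0,"ty":0,"tz":0,"turn":0},
  {"tx":0,"ty":0,"tz":0,"turn":0},
  {"tx":0,"ty":0,"tz":0,"turn":0},
  {"tx":0,"ty":0,"tz":0,"turn":0},
], gripper=0)

```text
time_s: 4.22
eef_pos: [0.5246, -0.2347, 0.0815]
eef_rot: [0.0, 0.655, 0.756, -0.0]
wrist_force: [-0.4, -0.4, 1.6]
opening: 0.134
```

```bash
python3 - <<'E'
from h import *
rel([.5253,-.2342,.083],98.2)
p,_=snap('side','side4'); cv2.imwrite('pics/side4c.png',cv2.resize(p[180:350,230:390,::-1],None,fx=3,fy=3,interpolation=cv2.INTER_CUBIC))
E
```

```text
pos [ 0.5246 -0.2347  0.0815] yaw 98.2 axis z [ 3.e-04 -3.e-04 -1.e+00]
shift [ 0.0004  0.0008 -0.0015] turn 0.0 t 4.2167 F [-0.44 -0.37  1.61]
```

View pics/side4c.png

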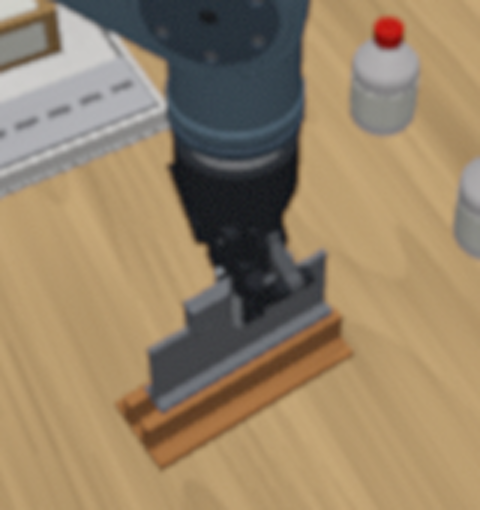

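>>> move_arm([
  {"tx":0,"ty":0,"tz":-0.004,"turn":0},
  {"tx":0,"ty":0,"tz":-0.012,"turn":0},
  {"tx":0,"ty":0,"tz":-0.024,"turn":0},
  {"tx":0,"ty":0,"tz":-0.04,"turn":0},
  {"tx":0,"ty":0,"tz":-0.055,"turn":0},
  {"tx":0,"ty":0,"tz":-0.06,"turn":0},
  {"tx":0,"ty":0,"tz":-0.06,"turn":0},
])

```text
time_s: 4.85
eef_pos: [0.5257, -0.2353, 0.1438]
eef_rot: [0.002, 0.655, 0.756, 0.0]
wrist_force: [0.3, 0.9, -0.9]
opening: 0.129
```

```bash
python3 - <<'E'
from h import *
rel([.4965,-.02,.135],93.1)
print(get_obs()['opening'])
p,_=snap('side','side5'); cv2.imwrite('pics/side5c.png',cv2.resize(p[150:350,180:400,::-1],None,fx=3,fy=3,interpolation=cv2.INTER_CUBIC))
z=np.load('pics/side0.npz')['p'].astype(float); 
print(ray('side',[[245.7,209.2]],.026))
# column profile along image line across runner (side)
q0=np.array([.4970+.014*1,.038,.026])  # between slots
K,o,M=cal('side')
def proj(w): 
    c=(np.asarray(w)-o)@M; return np.array([K[0,0]*c[0]/-c[2]+K[0,2],K[1,1]*-c[1]/-c[2]+K[1,2]])
for s in np.arange(-50,50,2.5):
    w=q0+np.array([-.0535,.9986,0])*s/1000; u,v=proj(w)
    print(round(w[1]*1000,1),np.round(cv2.getRectSubPix(z.mean(2).astype(np.float32),(1,1),(float(u),float(v))).item()),end=' | ')
E
```

```text
pos [ 0.5257 -0.2353  0.1438] yaw 98.21 axis z [ 0.0035 -0.0025 -1.    ]
shift [0.2173 0.0018 0.0082] turn 5.11 t 4.85 F [ 0.27  0.93 -0.87]
0.12922405603905487
[[0.49832606 0.06648764 0.026     ]]
-11.9 122.0 | -9.4 119.0 | -6.9 118.0 | -4.4 128.0 | -1.9 147.0 | 0.6 167.0 | 3.0 168.0 | 5.5 152.0 | 8.0 137.0 | 10.5 147.0 | 13.0 156.0 | 15.5 161.0 | 18.0 160.0 | 20.5 160.0 | 23.0 160.0 | 25.5 160.0 | 28.0 160.0 | 30.5 160.0 | 33.0 159.0 | 35.5 158.0 | 38.0 157.0 | 40.5 157.0 | 43.0 159.0 | 45.5 159.0 | 48.0 159.0 | 50.5 159.0 | 53.0 158.0 | 55.5 157.0 | 58.0 158.0 | 60.5 158.0 | 63.0 158.0 | 65.5 157.0 | 68.0 160.0 | 70.5 165.0 | 73.0 173.0 | 75.4 180.0 | 77.9 183.0 | 80.4 183.0 | 82.9 183.0 | 85.4 184.0 |
```

View pics/side5c.png

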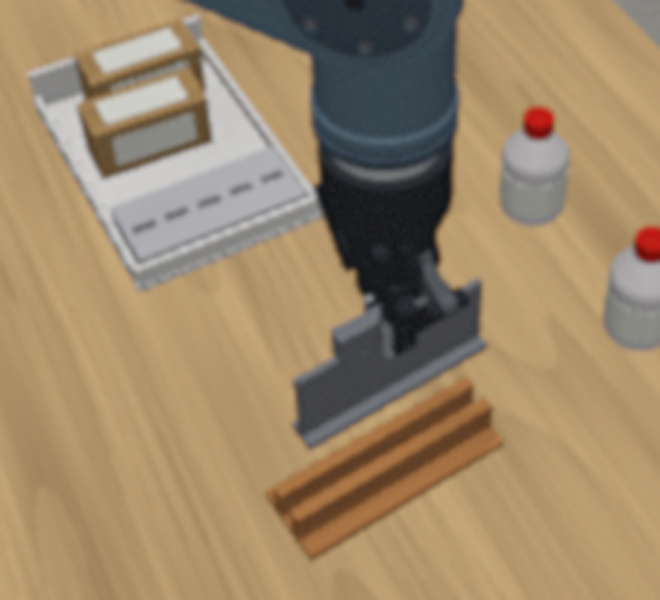

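>>> move_arm([
  {"tx":0.006,"ty":0,"tz":0,"turn":0},
  {"tx":0.02,"ty":0.001,"tz":0,"turn":0.5},
  {"tx":0.042,"ty":0.002,"tz":0,"turn":1},
  {"tx":0.07,"ty":0.003,"tz":0,"turn":1.5},
  {"tx":0.1,"ty":0.004,"tz":0,"turn":2},
  {"tx":0.13,"ty":0.005,"tz":0,"turn":2.5},
  {"tx":0.16,"ty":0.006,"tz":0,"turn":3},
  {"tx":0.19,"ty":0.008,"tz":0,"turn":3.5},
  {"tx":0.22,"ty":0.009,"tz":0,"turn":4},
  {"tx":0.245,"ty":0.01,"tz":0.003,"turn":4.5},
  {"tx":0.262,"ty":0.011,"tz":0.01,"turn":5.05},
  {"tx":0.272,"ty":0.011,"tz":0.02,"turn":5.05},
  {"tx":0.276,"ty":0.011,"tz":0.03,"turn":5.05},
  {"tx":0.276,"ty":0.011,"tz":0.034,"turn":5.05},
  {"tx":0.276,"ty":0.011,"tz":0.034,"turn":5.05},
  {"tx":0.276,"ty":0.011,"tz":0.034,"turn":5.05},
  {"tx":0.276,"ty":0.011,"tz":0.034,"turn":5.05},
  {"tx":0.276,"ty":0.011,"tz":0.034,"turn":5.05},
])

```text
time_s: 6.4
eef_pos: [0.4966, 0.0394, 0.1077]
eef_rot: [0.0, 0.688, 0.726, 0.0]
wrist_force: [-0.5, -0.2, -0.5]
opening: 0.136
```

```bash
python3 - <<'E'
from h import *
rel([.4966,.040,.105],93.15)
print(get_obs()['opening'])
p,_=snap('side','side6'); cv2.imwrite('pics/side6c.png',cv2.resize(p[130:260,170:310,::-1],None,fx=4.5,fy=4.5,interpolation=cv2.INTER_CUBIC))
E
```

```text
pos [0.4966 0.0394 0.1077] yaw 93.08 axis z [ 1.e-03 -2.e-04 -1.e+00]
shift [0.0006 0.0001 0.0027] turn -0.07 t 6.4 F [-0.47 -0.16 -0.48]
0.13590920075023166
```

View pics/side6c.png

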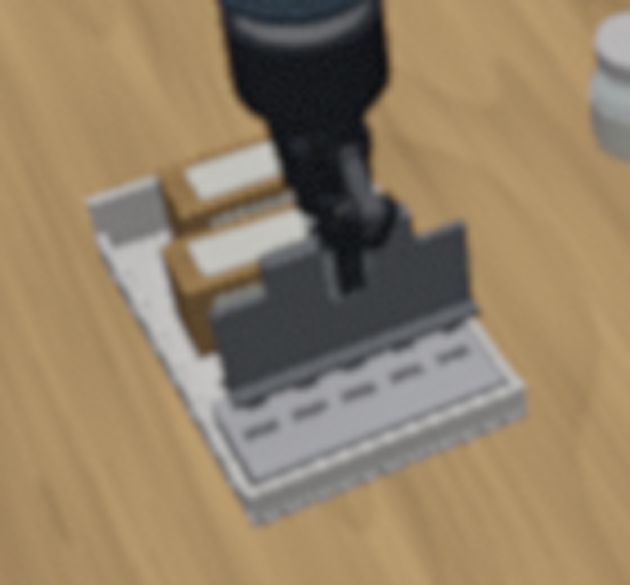

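The side view shows the divider hovering above the slots (crop row ~430 on the left to ~350 on the right), with its teeth tips visible under the foot. I'll compare foot corners and slots within this one picture.

```bash
python3 - <<'E'
from h import *
z=np.load('pics/side6.npz');p=z['p'].astype(float);g=p.mean(2)
c=cv2.resize(p[185:245,205:290].astype(np.uint8)[:,:,::-1],None,fx=9,fy=9,interpolation=cv2.INTER_CUBIC); cv2.imwrite('pics/side6d.png',c)
med=160
box=np.zeros((400,640),np.uint8); cv2.fillPoly(box,[np.array([[222,228],[275,206],[277,211],[224,231]])],1)
w=np.clip(150-g,0,None)
m=((w>4)&(box>0)).astype(np.uint8)
n,l,s,cc=cv2.connectedComponentsWithStats(m,connectivity=8)
for i in range(1,n):
    if s[i,4]>=6:
        v,u=np.nonzero(l==i); ww=w[v,u]; q=[(u*ww).sum()/ww.sum(),(v*ww).sum()/ww.sum()]; print(s[i],np.round(q,2),np.round(ray('side',q,.026)[0]*1000,1))
K,o,M=cal('side')
def proj(w): 
    c=(np.asarray(w)-o)@M; return np.array([K[0,0]*c[0]/-c[2]+K[0,2],K[1,1]*-c[1]/-c[2]+K[1,2]])
ob=get_obs(); a=np.radians(3.08); ex=np.array([np.cos(a),np.sin(a),0]); ey=np.array([-np.sin(a),np.cos(a),0])
O=ob['eef_pos'].copy(); O[2]=O[2]-.0495
for (x,y,zz) in((-.07,-.011,0),(.07,-.011,0),(-.07,-.011,.005),(.07,-.011,.005)):
    uv=proj(O+ex*x+ey*y+[0,0,zz]); print((x,y,zz),np.round(uv,2),'in9x',np.round((uv-[205,185]+.5)*9))
for x in(-.056,-.028,0,.028,.056):
    uv=proj(O+ex*x+[0,0,-.014]); print('tip',np.round((uv-[205,185]+.5)*9))
E
```

```text
[267 207   7   4  16] [270.29 208.45] [553.   41.8  26. ]
[257 211   7   4  15] [259.89 212.64] [524.9  39.9  26. ]
[246 215   8   5  17] [249.57 216.96] [497.4  37.6  26. ]
[235 220   8   4  12] [238.58 221.31] [468.8  36.   26. ]
[224 224   8   4  11] [227.87 225.7 ] [441.4  33.9  26. ]
(-0.07, -0.011, 0) [221.44 220.85] in9x [152. 327.]
(0.07, -0.011, 0) [276.3  199.65] in9x [646. 136.]
(-0.07, -0.011, 0.005) [221.13 219.35] in9x [150. 314.]
(0.07, -0.011, 0.005) [276.17 198.15] in9x [645. 123.]
tip [195. 318.]
tip [295. 279.]
tip [393. 241.]
tip [490. 204.]
tip [584. 167.]
```

View pics/side6d.png

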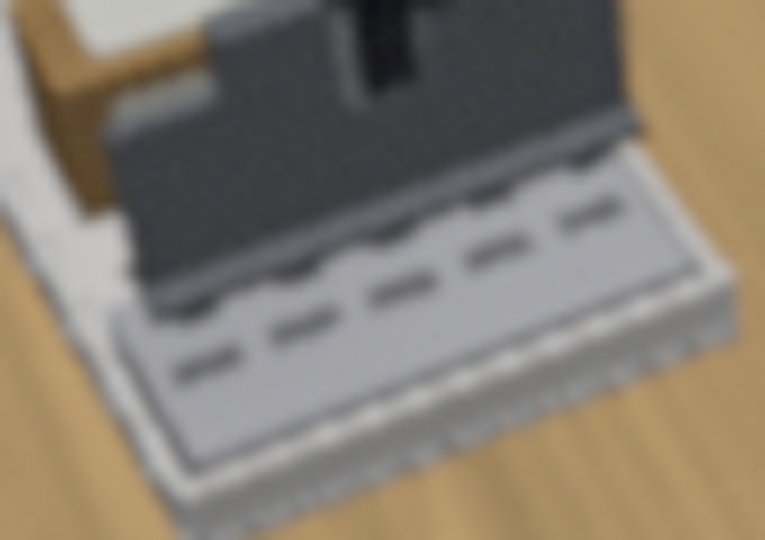

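```bash
python3 - <<'E'
from h import *
for n in('side','top'):
    g=np.load(f'pics/{n}0.npz')['p'].astype(np.float32).mean(2)
    K,o,M=cal(n)
    def proj(w):
        c=(np.asarray(w)-o)@M; return np.array([K[0,0]*c[0]/-c[2]+K[0,2],K[1,1]*-c[1]/-c[2]+K[1,2]])
    a=np.radians(3.06); ex=np.array([np.cos(a),np.sin(a),0]); ey=np.array([-np.sin(a),np.cos(a),0])
    C=np.array([.4974,.040,.026]); out=[]
    for s in range(-42,42,2):
        r=[]
        for xs in((-56,-28,0,28,56),(-42,-14,14,42)):
            r.append(np.mean([cv2.getRectSubPix(g,(1,1),tuple(float(t) for t in proj(C+ex*(x+e)/1000+ey*s/1000))).item() for x in xs for e in(-4,0,4)]))
        out.append((40+s,round(r[0]),round(r[1])))
    print(n,*out)
E
```

```text
side (-2, 150, 150) (0, 162, 162) (2, 161, 162) (4, 150, 150) (6, 138, 138) (8, 137, 137) (10, 146, 146) (12, 155, 155) (14, 159, 159) (16, 160, 160) (18, 160, 160) (20, 159, 159) (22, 159, 159) (24, 159, 159) (26, 159, 159) (28, 158, 158) (30, 156, 158) (32, 150, 156) (34, 139, 152) (36, 124, 147) (38, 112, 145) (40, 111, 145) (42, 122, 148) (44, 136, 152) (46, 148, 155) (48, 155, 157) (50, 157, 157) (52, 157, 157) (54, 157, 157) (56, 157, 157) (58, 158, 158) (60, 158, 158) (62, 158, 158) (64, 158, 158) (66, 158, 158) (68, 161, 161) (70, 166, 166) (72, 172, 172) (74, 179, 178) (76, 183, 182) (78, 184, 184) (80, 185, 185)
top (-2, 99, 97) (0, 124, 122) (2, 167, 166) (4, 161, 159) (6, 142, 139) (8, 106, 110) (10, 126, 122) (12, 142, 142) (14, 139, 139) (16, 138, 138) (18, 138, 138) (20, 138, 138) (22, 138, 139) (24, 139, 139) (26, 138, 138) (28, 136, 136) (30, 138, 137) (32, 137, 138) (34, 136, 137) (36, 142, 136) (38, 166, 139) (40, 165, 138) (42, 121, 131) (44, 94, 126) (46, 117, 132) (48, 142, 140) (50, 137, 137) (52, 134, 134) (54, 137, 138) (56, 136, 136) (58, 136, 137) (60, 138, 138) (62, 138, 137) (64, 136, 136) (66, 137, 136) (68, 138, 138) (70, 136, 136) (72, 140, 140) (74, 164, 163) (76, 165, 164) (78, 163, 163) (80, 163, 162)
```

>>> move_arm([
  {"tx":0,"ty":0,"tz":0.003,"turn":0},
  {"tx":0,"ty":0,"tz":0.007,"turn":0},
  {"tx":0,"ty":0,"tz":0.011,"turn":0},
  {"tx":0,"ty":0,"tz":0.014,"turn":0},
  {"tx":0,"ty":0,"tz":0.016,"turn":0},
  {"tx":0,"ty":0,"tz":0.0175,"turn":0},
  {"tx":0,"ty":0,"tz":0.019,"turn":0},
  {"tx":0,"ty":0,"tz":0.02,"turn":0},
  {"tx":0,"ty":0,"tz":0.02,"turn":0},
  {"tx":0,"ty":0,"tz":0.02,"turn":0},
])

```text
time_s: 7.28
eef_pos: [0.496, 0.0403, 0.0873]
eef_rot: [0.0, 0.687, 0.726, 0.0]
wrist_force: [-0.8, -0.2, -0.9]
opening: 0.135
```

```bash
python3 - <<'E'
from h import *
rel([.4966,.0395,.0755],93.15); o=get_obs(); print(o['torque'],o['opening'])
p,_=snap('side','side7'); cv2.imwrite('pics/side7c.png',cv2.resize(p[185:245,205:290,::-1],None,fx=9,fy=9,interpolation=cv2.INTER_CUBIC))
E
```

```text
pos [0.496  0.0403 0.0873] yaw 93.16 axis z [ 1.e-04 -0.e+00 -1.e+00]
shift [-0.0008  0.0006  0.0118] turn 0.01 t 7.2833 F [-0.78 -0.19 -0.86]
[ 0.03728556  0.06057729 -0.00319117] 0.13518268322703142
```

View pics/side7c.png

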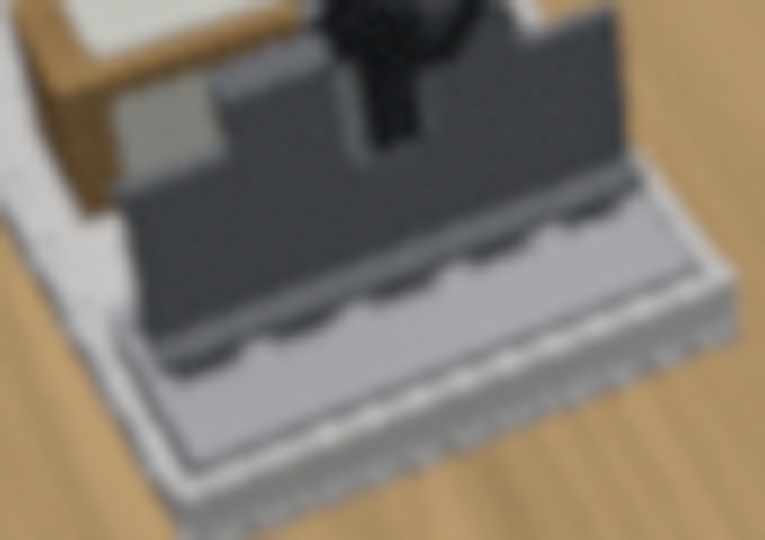

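No contact force so far, and the teeth line up over the slots. I'll continue gently.

>>> move_arm([
  {"tx":-0.0005,"ty":0,"tz":0.001,"turn":0},
  {"tx":-0.0005,"ty":0,"tz":0.002,"turn":0},
  {"tx":-0.0005,"ty":0,"tz":0.003,"turn":0},
  {"tx":-0.0005,"ty":0,"tz":0.004,"turn":0},
  {"tx":-0.0005,"ty":0,"tz":0.004,"turn":0},
])

```text
time_s: 7.75
eef_pos: [0.4958, 0.0397, 0.083]
eef_rot: [-0.0, 0.687, 0.726, -0.0]
wrist_force: [-0.2, -1.3, -1.0]
opening: 0.135
```

```bash
python3 - <<'E'
from h import *
rel([.4966,.0395,.0755],93.15); o=get_obs(); print(o['torque'],o['opening'])
E
```

```text
pos [0.4958 0.0397 0.083 ] yaw 93.15 axis z [-5.e-04  0.e+00 -1.e+00]
shift [-0.0003  0.0008  0.0075] turn 0.0 t 7.75 F [-0.18 -1.32 -1.  ]
[ 0.03236286 -0.03333484  0.03091382] 0.13536216091265404
```

>>> move_arm([
  {"tx":0,"ty":0.0005,"tz":0.001,"turn":0},
  {"tx":0,"ty":0.0005,"tz":0.002,"turn":0},
  {"tx":0,"ty":0.0005,"tz":0.003,"turn":0},
  {"tx":0,"ty":0.0005,"tz":0.004,"turn":0},
  {"tx":0,"ty":0.0005,"tz":0.005,"turn":0},
  {"tx":0,"ty":0.0005,"tz":0.006,"turn":0},
  {"tx":0,"ty":0.0005,"tz":0.006,"turn":0},
  {"tx":0,"ty":0.0005,"tz":0.006,"turn":0},
])

```text
time_s: 8.42
eef_pos: [0.4964, 0.0398, 0.0772]
eef_rot: [-0.0, 0.687, 0.726, -0.0]
wrist_force: [-0.5, -0.5, -1.3]
opening: 0.128
```

```bash
python3 - <<'E'
from h import *
rel([.4966,.0395,.0755],93.15); o=get_obs(); print(o['torque'],o['opening'])
E
```

```text
pos [0.4964 0.0398 0.0772] yaw 93.15 axis z [-2.e-04  0.e+00 -1.e+00]
shift [-0.0003  0.0002  0.0017] turn 0.0 t 8.4167 F [-0.48 -0.51 -1.32]
[-0.02985505  0.0063069  -0.03152041] 0.12762874091228002
```

Teeth are deep in the slots. Next I seat the foot until vertical contact shows.

>>> move_arm([
  {"tx":0,"ty":0,"tz":0.0005,"turn":0},
  {"tx":0,"ty":0,"tz":0.001,"turn":0},
  {"tx":0,"ty":0,"tz":0.0015,"turn":0},
  {"tx":0,"ty":0,"tz":0.002,"turn":0},
  {"tx":0,"ty":0,"tz":0.002,"turn":0},
  {"tx":0,"ty":0,"tz":0.002,"turn":0},
])

```text
time_s: 8.92
eef_pos: [0.4966, 0.0397, 0.0754]
eef_rot: [0.0, 0.687, 0.726, 0.0]
wrist_force: [-1.0, -0.1, 0.7]
opening: 0.13
```

```bash
python3 - <<'E'
from h import *
rel([.4966,.0395,.0755],93.15); o=get_obs(); print(o['torque'],o['opening'])
p,_=snap('side','side8'); cv2.imwrite('pics/side8c.png',cv2.resize(p[185:245,205:290,::-1],None,fx=9,fy=9,interpolation=cv2.INTER_CUBIC))
E
```

```text
pos [0.4966 0.0397 0.0754] yaw 93.15 axis z [ 1.e-04 -1.e-04 -1.e+00]
shift [-0.0002  0.     -0.0001] turn 0.0 t 8.9167 F [-0.99 -0.1   0.74]
[-0.01877821  0.13996424  0.01733907] 0.12960745683340533
```

View pics/side8c.png

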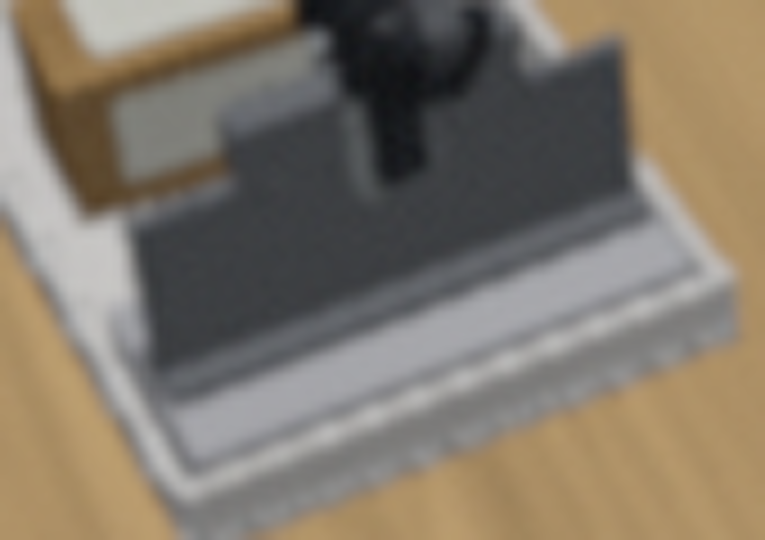

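The foot sits right at the runner surface, with hardly any gap under it. I'll press a little further to confirm contact.

>>> move_arm([
  {"tx":0,"ty":0,"tz":0.0005,"turn":0},
  {"tx":0,"ty":0,"tz":0.001,"turn":0},
  {"tx":0,"ty":0,"tz":0.001,"turn":0},
  {"tx":0,"ty":0,"tz":0.001,"turn":0},
])

```text
time_s: 9.3
eef_pos: [0.4966, 0.0397, 0.0754]
eef_rot: [0.0, 0.687, 0.726, -0.0]
wrist_force: [-4.4, -0.3, 10.3]
opening: 0.132
```

```bash
python3 - <<'E'
from h import *
rel([.4966,.0395,.0755],93.15); o=get_obs(); print(o['torque'],o['opening'])
E
```

```text
pos [0.4966 0.0397 0.0754] yaw 93.16 axis z [ 1.e-04 -2.e-04 -1.e+00]
shift [-0.0002 -0.     -0.0001] turn 0.01 t 9.3 F [-4.38 -0.27 10.33]
[ 0.05286868  0.85528571 -0.01842493] 0.1324908457339349
```

Contact is confirmed: 10 N up on a 1 mm further command, height unchanged at the home value. I'll ease off slightly and slide the runner along tool +x.

>>> move_arm([
  {"tx":0.0005,"ty":0,"tz":-0.0005,"turn":0},
  {"tx":0.001,"ty":0,"tz":-0.0005,"turn":0},
  {"tx":0.002,"ty":0,"tz":-0.0005,"turn":0},
  {"tx":0.004,"ty":0,"tz":-0.0005,"turn":0},
  {"tx":0.006,"ty":0,"tz":-0.0005,"turn":0},
  {"tx":0.009,"ty":0,"tz":-0.0005,"turn":0},
  {"tx":0.012,"ty":0,"tz":-0.0005,"turn":0},
  {"tx":0.015,"ty":0,"tz":-0.0005,"turn":0},
  {"tx":0.018,"ty":0,"tz":-0.0005,"turn":0},
  {"tx":0.021,"ty":0,"tz":-0.0005,"turn":0},
  {"tx":0.024,"ty":0,"tz":-0.0005,"turn":0},
  {"tx":0.027,"ty":0,"tz":-0.0005,"turn":0},
  {"tx":0.03,"ty":0,"tz":-0.0005,"turn":0},
  {"tx":0.032,"ty":0,"tz":-0.0005,"turn":0},
  {"tx":0.034,"ty":0,"tz":-0.0005,"turn":0},
  {"tx":0.035,"ty":0,"tz":-0.0005,"turn":0},
  {"tx":0.035,"ty":0,"tz":-0.0005,"turn":0},
])

```text
time_s: 10.72
eef_pos: [0.4955, 0.0737, 0.0755]
eef_rot: [0.001, 0.687, 0.726, -0.0]
wrist_force: [-0.5, -6.8, 6.5]
opening: 0.132
```

```bash
python3 - <<'E'
from h import *
rel([.4966-.0717*.0549,.0397+.0717,.0755],93.15); o=get_obs(); print(o['torque'],o['opening'])
p,_=snap('side','side9'); cv2.imwrite('pics/side9c.png',cv2.resize(p[130:260,170:310,::-1],None,fx=4.5,fy=4.5,interpolation=cv2.INTER_CUBIC))
E
```

```text
pos [0.4955 0.0737 0.0755] yaw 93.17 axis z [ 0.0018 -0.0023 -1.    ]
shift [ 0.0378 -0.0007 -0.0001] turn 0.02 t 10.7167 F [-0.46 -6.79  6.5 ]
[-1.30131513  0.22643453 -0.12989023] 0.13216713568591182
```

View pics/side9c.png

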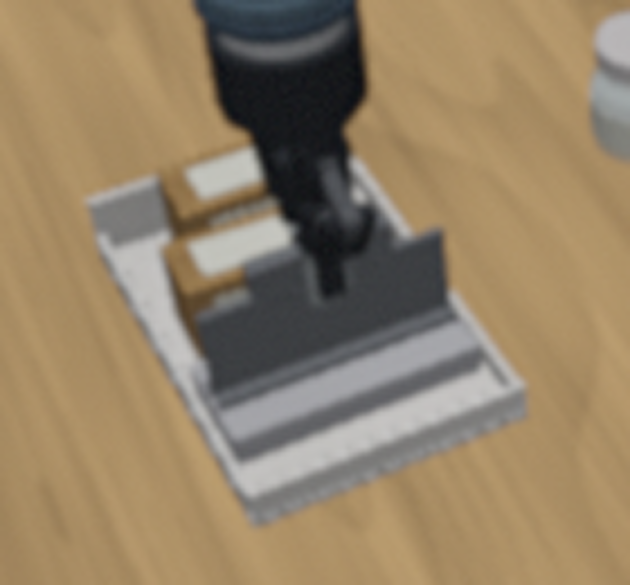

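The runner has slid about 34 mm with the foot down and the cartons still square. About 38 mm remain. I'll go slower from here as the cartons come into contact.

>>> move_arm([
  {"tx":0.0015,"ty":0,"tz":0,"turn":0},
  {"tx":0.0035,"ty":0,"tz":0,"turn":0},
  {"tx":0.0055,"ty":0,"tz":0,"turn":0},
  {"tx":0.0075,"ty":0,"tz":0,"turn":0},
  {"tx":0.0095,"ty":0,"tz":0,"turn":0},
  {"tx":0.0115,"ty":0,"tz":0,"turn":0},
  {"tx":0.0135,"ty":0,"tz":0,"turn":0},
  {"tx":0.0155,"ty":0,"tz":0,"turn":0},
  {"tx":0.0175,"ty":0,"tz":0,"turn":0},
  {"tx":0.0195,"ty":0,"tz":0,"turn":0},
  {"tx":0.0215,"ty":0,"tz":0,"turn":0},
  {"tx":0.0235,"ty":0,"tz":0,"turn":0},
  {"tx":0.0255,"ty":0,"tz":0,"turn":0},
  {"tx":0.0275,"ty":0,"tz":0,"turn":0},
  {"tx":0.029,"ty":0,"tz":0,"turn":0},
  {"tx":0.03,"ty":0,"tz":0,"turn":0},
  {"tx":0.03,"ty":0,"tz":0,"turn":0},
])

```text
time_s: 12.18
eef_pos: [0.4939, 0.1035, 0.0755]
eef_rot: [0.002, 0.687, 0.726, -0.0]
wrist_force: [-0.8, -7.4, 5.7]
opening: 0.131
```

```bash
python3 - <<'E'
from h import *
rel([.4966-.0717*.0549,.0397+.0717,.0755],93.15); o=get_obs(); print(o['torque'],o['opening'])
p,_=snap('side','side10'); cv2.imwrite('pics/side10c.png',cv2.resize(p[130:260,170:310,::-1],None,fx=4.5,fy=4.5,interpolation=cv2.INTER_CUBIC))
p,_=snap('top','top10'); cv2.imwrite('pics/top10c.png',cv2.resize(p[222:312,176:302,::-1],None,fx=5,fy=5,interpolation=cv2.INTER_CUBIC))
E
```

```text
pos [0.4939 0.1035 0.0755] yaw 93.17 axis z [ 0.0019 -0.0025 -1.    ]
shift [ 0.008  -0.0008 -0.    ] turn 0.02 t 12.1833 F [-0.77 -7.35  5.68]
[-1.55207176  0.10626856 -0.13894024] 0.13139935238714698
```

View pics/side10c.png

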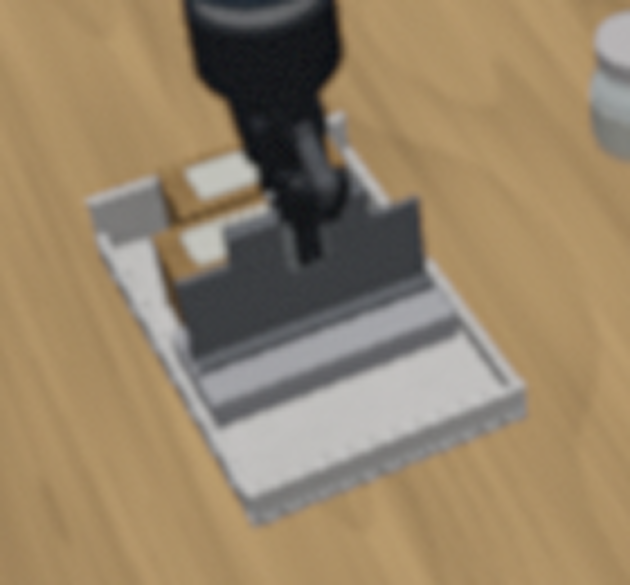

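View pics/top10c.png

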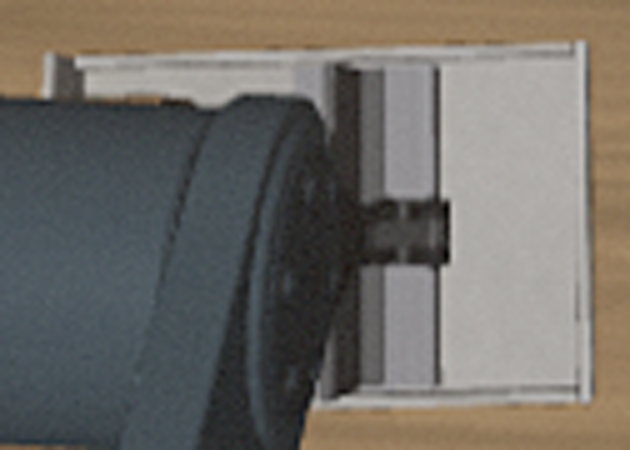

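Still at friction level, with carton_a now being pushed and a small gap left to carton_b. I'll creep on and watch the force.

>>> move_arm([
  {"tx":0.001,"ty":0,"tz":0,"turn":0},
  {"tx":0.002,"ty":0,"tz":0,"turn":0},
  {"tx":0.003,"ty":0,"tz":0,"turn":0},
  {"tx":0.004,"ty":0,"tz":0,"turn":0},
  {"tx":0.005,"ty":0,"tz":0,"turn":0},
  {"tx":0.0055,"ty":0,"tz":0,"turn":0},
  {"tx":0.0055,"ty":0,"tz":0,"turn":0},
])

```text
time_s: 12.87
eef_pos: [0.4936, 0.1088, 0.0755]
eef_rot: [0.002, 0.687, 0.726, -0.0]
wrist_force: [-1.2, -7.3, 4.9]
opening: 0.127
```

>>> move_arm([
  {"tx":0.0005,"ty":0,"tz":0,"turn":0},
  {"tx":0.001,"ty":0,"tz":0,"turn":0},
  {"tx":0.0015,"ty":0,"tz":0,"turn":0},
  {"tx":0.0015,"ty":0,"tz":0,"turn":0},
])

```text
time_s: 13.2
eef_pos: [0.4935, 0.1102, 0.0755]
eef_rot: [0.002, 0.687, 0.726, -0.0]
wrist_force: [-0.2, -8.2, 5.6]
opening: 0.131
```

```bash
python3 - <<'E'
from h import *
rel([.4966-.0717*.0549,.0397+.0717,.0755],93.15); o=get_obs(); print(o['torque'],o['opening'])
E
```

```text
pos [0.4935 0.1102 0.0755] yaw 93.17 axis z [ 0.0017 -0.0029 -1.    ]
shift [ 0.0013 -0.0008 -0.    ] turn 0.02 t 13.2 F [-0.22 -8.2   5.59]
[-1.72174141  0.12821195 -0.09364891] 0.13081437603823418
```

>>> move_arm([
  {"tx":0.0005,"ty":0,"tz":0,"turn":0},
  {"tx":0.001,"ty":0,"tz":0,"turn":0},
  {"tx":0.001,"ty":0,"tz":0,"turn":0},
  {"tx":0.001,"ty":0,"tz":0,"turn":0},
])

```text
time_s: 13.53
eef_pos: [0.4935, 0.1111, 0.0755]
eef_rot: [0.002, 0.687, 0.726, -0.0]
wrist_force: [-0.2, -8.0, 6.1]
opening: 0.13
```

>>> move_arm([
  {"tx":0.0005,"ty":0,"tz":0,"turn":0},
  {"tx":0.001,"ty":0,"tz":0,"turn":0},
  {"tx":0.001,"ty":0,"tz":0,"turn":0},
  {"tx":0.001,"ty":0,"tz":0,"turn":0},
])

```text
time_s: 13.87
eef_pos: [0.4935, 0.1121, 0.0755]
eef_rot: [0.002, 0.687, 0.726, -0.0]
wrist_force: [-1.0, -8.9, 4.8]
opening: 0.131
```

>>> move_arm([
  {"tx":0.0005,"ty":0,"tz":0,"turn":0},
  {"tx":0.001,"ty":0,"tz":0,"turn":0},
  {"tx":0.001,"ty":0,"tz":0,"turn":0},
  {"tx":0.001,"ty":0,"tz":0,"turn":0},
])

```text
time_s: 14.2
eef_pos: [0.4934, 0.1131, 0.0755]
eef_rot: [0.002, 0.687, 0.726, -0.0]
wrist_force: [-1.1, -9.3, 6.4]
opening: 0.133
```

```bash
python3 - <<'E'
from h import *
rel([.4966-.0717*.0549,.0397+.0717,.0755],93.15)
p,_=snap('side','side11'); cv2.imwrite('pics/side11c.png',cv2.resize(p[150:220,185:285,::-1],None,fx=7,fy=7,interpolation=cv2.INTER_CUBIC))
E
```

```text
pos [0.4934 0.1131 0.0755] yaw 93.17 axis z [ 0.0018 -0.0029 -1.    ]
shift [-0.0017 -0.0008  0.    ] turn 0.02 t 14.2 F [-1.08 -9.25  6.36]
```

View pics/side11c.png

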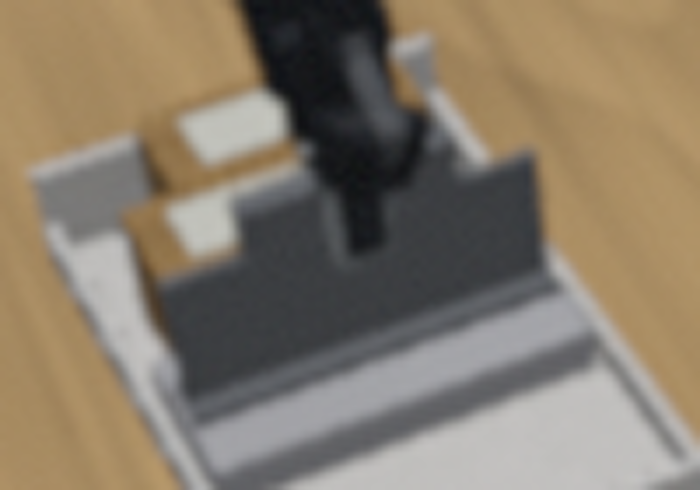

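>>> move_arm([
  {"tx":0.0005,"ty":0,"tz":0,"turn":0},
  {"tx":0.001,"ty":0,"tz":0,"turn":0},
  {"tx":0.001,"ty":0,"tz":0,"turn":0},
  {"tx":0.001,"ty":0,"tz":0,"turn":0},
])

```text
time_s: 14.58
eef_pos: [0.4934, 0.1141, 0.0755]
eef_rot: [0.002, 0.687, 0.726, -0.0]
wrist_force: [-1.4, -8.2, 6.0]
opening: 0.133
```

>>> move_arm([
  {"tx":0.0005,"ty":0,"tz":0,"turn":0},
  {"tx":0.001,"ty":0,"tz":0,"turn":0},
  {"tx":0.001,"ty":0,"tz":0,"turn":0},
  {"tx":0.001,"ty":0,"tz":0,"turn":0},
])

```text
time_s: 14.92
eef_pos: [0.4933, 0.1151, 0.0755]
eef_rot: [0.002, 0.687, 0.726, -0.0]
wrist_force: [-1.6, -8.4, 5.5]
opening: 0.131
```

>>> move_arm([
  {"tx":0.0005,"ty":0,"tz":0,"turn":0},
  {"tx":0.001,"ty":0,"tz":0,"turn":0},
  {"tx":0.001,"ty":0,"tz":0,"turn":0},
  {"tx":0.001,"ty":0,"tz":0,"turn":0},
])

```text
time_s: 15.25
eef_pos: [0.4933, 0.1155, 0.0755]
eef_rot: [0.002, 0.687, 0.726, -0.001]
wrist_force: [-0.8, -11.5, 6.6]
opening: 0.13
```

>>> move_arm([
  {"tx":0.0005,"ty":0,"tz":0,"turn":0},
  {"tx":0.001,"ty":0,"tz":0,"turn":0},
  {"tx":0.001,"ty":0,"tz":0,"turn":0},
  {"tx":0.001,"ty":0,"tz":0,"turn":0},
])

```text
time_s: 15.58
eef_pos: [0.4932, 0.1159, 0.0756]
eef_rot: [0.002, 0.687, 0.727, -0.001]
wrist_force: [-1.6, -13.7, 7.7]
opening: 0.128
```

```bash
python3 - <<'E'
from h import *
rel([.4966-.0717*.0549,.0397+.0717,.0755],93.15); print(get_obs()['torque'])
p,_=snap('side','side12'); cv2.imwrite('pics/side12c.png',cv2.resize(p[145:205,185:270,::-1],None,fx=9,fy=9,interpolation=cv2.INTER_CUBIC))
E
```

```text
pos [0.4932 0.1159 0.0756] yaw 93.19 axis z [ 0.0017 -0.0051 -1.    ]
shift [-0.0045 -0.0008  0.0001] turn 0.04 t 15.5833 F [ -1.64 -13.72   7.7 ]
[-2.92202556  0.17434739 -0.08720873]
```

View pics/side12c.png

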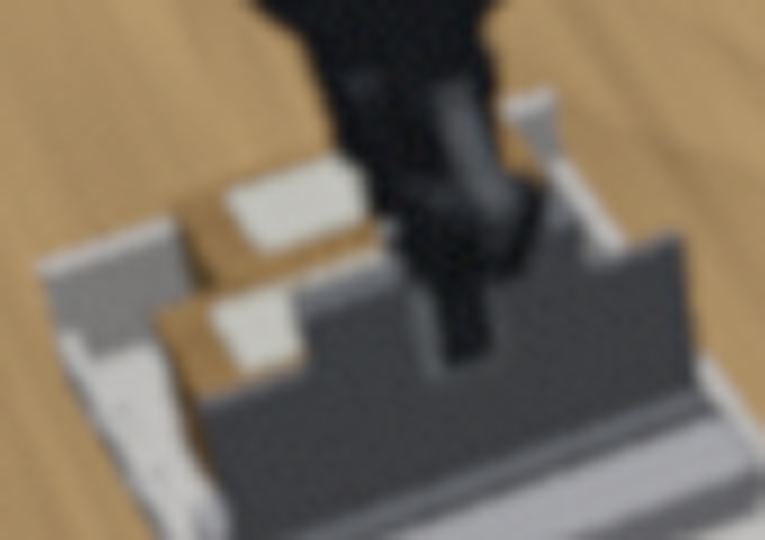

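>>> move_arm([
  {"tx":0.0005,"ty":0,"tz":0,"turn":0},
  {"tx":0.001,"ty":0,"tz":0,"turn":0},
  {"tx":0.001,"ty":0,"tz":0,"turn":0},
  {"tx":0.001,"ty":0,"tz":0,"turn":0},
])

```text
time_s: 15.97
eef_pos: [0.4932, 0.1163, 0.0756]
eef_rot: [0.003, 0.687, 0.727, -0.002]
wrist_force: [-1.9, -15.9, 7.5]
opening: 0.132
```

The row is closed: force climbs to 16 N and the motion has nearly stopped. I'll relax the side load before letting go.

>>> move_arm([
  {"tx":-0.0005,"ty":0,"tz":0,"turn":0},
  {"tx":-0.001,"ty":0,"tz":0,"turn":0},
  {"tx":-0.002,"ty":0,"tz":0,"turn":0},
  {"tx":-0.003,"ty":0,"tz":0,"turn":0},
  {"tx":-0.003,"ty":0,"tz":0,"turn":0},
  {"tx":-0.003,"ty":0,"tz":0,"turn":0},
])

```text
time_s: 16.47
eef_pos: [0.4933, 0.1152, 0.0755]
eef_rot: [0.002, 0.687, 0.726, -0.0]
wrist_force: [-0.5, -7.8, 5.3]
opening: 0.13
```

```bash
python3 - <<'E'
from h import *
rel([.4932,.1155,.0755],93.15); print(get_obs()['torque'])
E
```

```text
pos [0.4933 0.1152 0.0755] yaw 93.15 axis z [ 0.0019 -0.0026 -1.    ]
shift [ 0.0003 -0.0001  0.    ] turn 0.0 t 16.4667 F [-0.46 -7.76  5.31]
[-1.72374192  0.15466538 -0.10972505]
```

>>> move_arm([
  {"tx":-0.0005,"ty":0,"tz":0,"turn":0},
  {"tx":-0.001,"ty":0,"tz":0,"turn":0},
  {"tx":-0.0015,"ty":0,"tz":0,"turn":0},
  {"tx":-0.0015,"ty":0,"tz":0,"turn":0},
  {"tx":-0.0015,"ty":0,"tz":0,"turn":0},
])

```text
time_s: 16.88
eef_pos: [0.4933, 0.1146, 0.0754]
eef_rot: [0.001, 0.687, 0.726, 0.0]
wrist_force: [0.1, -3.9, 5.2]
opening: 0.127
```

```bash
python3 - <<'E'
from h import *
rel([.4932,.1155,.0755],93.15); print(get_obs()['torque'])
E
```

```text
pos [0.4933 0.1146 0.0754] yaw 93.14 axis z [ 1.9e-03 -9.0e-04 -1.0e+00]
shift [ 0.0009 -0.0001 -0.0001] turn -0.01 t 16.8833 F [ 0.13 -3.9   5.16]
[-0.81822733  0.07503072 -0.14868688]
```

>>> move_arm([
  {"tx":-0.0005,"ty":0,"tz":0,"turn":0},
  {"tx":-0.001,"ty":0,"tz":0,"turn":0},
  {"tx":-0.0012,"ty":0,"tz":-0.0002,"turn":0},
  {"tx":-0.0012,"ty":0,"tz":-0.0003,"turn":0},
])

```text
time_s: 17.22
eef_pos: [0.4932, 0.1143, 0.0754]
eef_rot: [0.0, 0.687, 0.726, 0.001]
wrist_force: [1.3, 1.0, 2.8]
opening: 0.131
```

```bash
python3 - <<'E'
from h import *
rel([.4932,.1155,.0755],93.15); print(get_obs()['torque'])
E
```

```text
pos [0.4932 0.1143 0.0754] yaw 93.14 axis z [ 1.8e-03  6.0e-04 -1.0e+00]
shift [ 0.0012  0.0001 -0.0001] turn -0.01 t 17.2167 F [1.29 1.04 2.77]
[ 0.14001047 -0.28488385  0.00889861]
```

Side load is near zero and the foot is down, so I'll let go.

>>> move_arm([
  {"tx":0,"ty":0,"tz":0,"turn":0},
  {"tx":0,"ty":0,"tz":0,"turn":0},
  {"tx":0,"ty":0,"tz":0,"turn":0},
  {"tx":0,"ty":0,"tz":0,"turn":0},
  {"tx":0,"ty":0,"tz":0,"turn":0},
  {"tx":0,"ty":0,"tz":0,"turn":0},
  {"tx":0,"ty":0,"tz":0,"turn":0},
  {"tx":0,"ty":0,"tz":0,"turn":0},
], gripper=1)

```text
time_s: 17.88
eef_pos: [0.4924, 0.1139, 0.0751]
eef_rot: [-0.0, 0.687, 0.726, -0.0]
wrist_force: [-0.1, -1.2, 0.3]
opening: 0.998
```

>>> move_arm([
  {"tx":0,"ty":0,"tz":-0.004,"turn":0},
  {"tx":0,"ty":0,"tz":-0.012,"turn":0},
  {"tx":0,"ty":0,"tz":-0.025,"turn":0},
  {"tx":0,"ty":0,"tz":-0.045,"turn":0},
  {"tx":0,"ty":0,"tz":-0.07,"turn":0},
  {"tx":0,"ty":0,"tz":-0.095,"turn":0},
  {"tx":0,"ty":0,"tz":-0.12,"turn":0},
  {"tx":0.02,"ty":0,"tz":-0.145,"turn":0},
  {"tx":0.05,"ty":0,"tz":-0.155,"turn":0},
  {"tx":0.08,"ty":0,"tz":-0.155,"turn":0},
  {"tx":0.11,"ty":0,"tz":-0.155,"turn":0},
  {"tx":0.14,"ty":0,"tz":-0.155,"turn":0},
  {"tx":0.17,"ty":0,"tz":-0.155,"turn":0},
  {"tx":0.2,"ty":0,"tz":-0.155,"turn":0},
  {"tx":0.23,"ty":0,"tz":-0.155,"turn":0},
  {"tx":0.26,"ty":0,"tz":-0.155,"turn":0},
  {"tx":0.28,"ty":0,"tz":-0.155,"turn":0},
  {"tx":0.29,"ty":0,"tz":-0.155,"turn":0},
  {"tx":0.29,"ty":0,"tz":-0.155,"turn":0},
])

```text
time_s: 19.47
eef_pos: [0.4759, 0.4052, 0.2305]
eef_rot: [-0.0, 0.687, 0.727, 0.0]
wrist_force: [-0.1, -0.0, 0.2]
opening: 0.999
```

```bash
python3 - <<'E'
from h import *
print(get_obs()['time_s'],get_obs()['opening'])
p,_=snap('side','side13'); cv2.imwrite('pics/side13c.png',cv2.resize(p[140:230,180:290,::-1],None,fx=6,fy=6,interpolation=cv2.INTER_CUBIC))
p,_=snap('top','top13'); cv2.imwrite('pics/top13c.png',cv2.resize(p[222:312,176:302,::-1],None,fx=6,fy=6,interpolation=cv2.INTER_CUBIC))
E
```

```text
19.4667 0.9992470674179424
```

View pics/side13c.png

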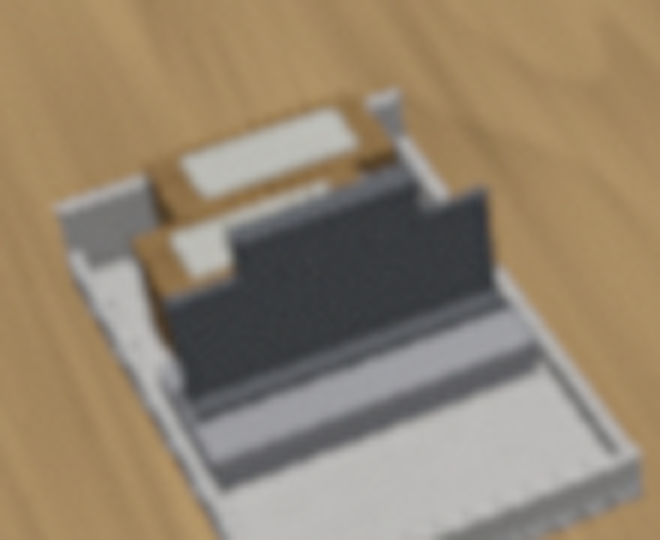

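View pics/top13c.png

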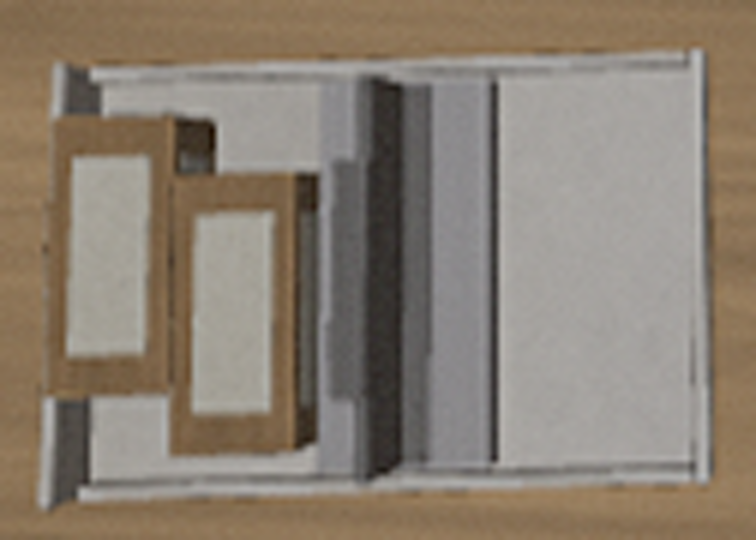

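The picture shows the cartons touching each other, the divider upright and the gripper clear. I'll check the gaps numerically.

```bash
python3 - <<'E'
from h import *
for n in('top','side'):
    K,o,M=cal(n)
    def proj(w):
        c=(np.asarray(w)-o)@M; return np.array([K[0,0]*c[0]/-c[2]+K[0,2],K[1,1]*-c[1]/-c[2]+K[1,2]])
    a=np.radians(3.06); ex=np.array([np.cos(a),np.sin(a),0]); ey=np.array([-np.sin(a),np.cos(a),0])
    def prof(f,z,xs,rng):
        g=np.load(f'pics/{f}.npz')['p'].astype(np.float32).mean(2); C=np.array([.4974,.040,z]); 
        return [(s+40,round(float(np.mean([cv2.getRectSubPix(g,(1,1),tuple(float(t) for t in proj(C+ex*x/1000+ey*s/1000))).item() for x in xs])))) for s in rng]
    L=(-62,-60,-58,58,60,62)
    print(n,'runner far edge',prof(n+'13',.026,L,range(88,120,2)))
    print(n,'runner near edge',prof(n+'13',.026,(-50,-30,30,50),range(30,56,2)))
    print(n,'endwall top z46',prof(n+'13',.046,(-70,-66,66,70),range(184,206,2)))
    print(n,'near wall',prof(n+'13',.026,(-30,0,30),range(-50,-30,2)))
    print(n,'carton top z58',prof(n+'13',.058,(-30,-20,-40),range(90,206,2)))
E
```

```text
top runner far edge [(128, 95), (130, 105), (132, 134), (134, 140), (136, 137), (138, 138), (140, 139), (142, 138), (144, 129), (146, 118), (148, 112), (150, 105), (152, 106), (154, 127), (156, 126), (158, 125)]
top runner near edge [(70, 162), (72, 163), (74, 167), (76, 164), (78, 90), (80, 85), (82, 125), (84, 143), (86, 139), (88, 138), (90, 139), (92, 139), (94, 139)]
top endwall top z46 [(224, 71), (226, 74), (228, 75), (230, 74), (232, 77), (234, 104), (236, 144), (238, 156), (240, 129), (242, 115), (244, 116)]
top near wall [(-10, 111), (-8, 110), (-6, 111), (-4, 107), (-2, 97), (0, 118), (2, 163), (4, 158), (6, 158), (8, 164)]
top carton top z58 [(130, 95), (132, 109), (134, 127), (136, 119), (138, 71), (140, 82), (142, 88), (144, 55), (146, 102), (148, 99), (150, 92), (152, 106), (154, 148), (156, 163), (158, 160), (160, 158), (162, 158), (164, 159), (166, 158), (168, 158), (170, 160), (172, 159), (174, 157), (176, 158), (178, 159), (180, 158), (182, 110), (184, 93), (186, 95), (188, 94), (190, 101), (192, 112), (194, 110), (196, 110), (198, 119), (200, 132), (202, 129), (20
[... 890 characters left out ...]
carton top z58 [(130, 59), (132, 59), (134, 59), (136, 60), (138, 62), (140, 66), (142, 70), (144, 74), (146, 78), (148, 83), (150, 91), (152, 102), (154, 113), (156, 122), (158, 130), (160, 136), (162, 142), (164, 146), (166, 150), (168, 154), (170, 158), (172, 163), (174, 169), (176, 171), (178, 169), (180, 161), (182, 147), (184, 131), (186, 117), (188, 109), (190, 106), (192, 108), (194, 112), (196, 116), (198, 121), (200, 125), (202, 127), (204, 129), (206, 130), (208, 130), (210, 128), (212, 127), (214, 127), (216, 128), (218, 129), (220, 130), (222, 131), (224, 130), (226, 126), (228, 123), (230, 122), (232, 123), (234, 125), (236, 128), (238, 130), (240, 131), (242, 131), (244, 131)]
```

```bash
python3 - <<'E'
from h import *
P=cloud('top',np.load('pics/top13.npz')['d']); m=(P[...,2]>.095)&(P[...,2]<.13)&(np.abs(P[...,0]-.49)<.06)&(np.abs(P[...,1]-.114)<.03)
print(m.sum(),np.median(P[m],0)); q=cv2.minAreaRect((P[m][:,:2]*1000).astype(np.float32)); print(q)
a=cv2.imread('pics/top0.png');b=cv2.imread('pics/top13.png'); print('bystander diff',cv2.absdiff(a[130:185,305:410],b[130:185,305:410]).mean(), cv2.absdiff(a[130:185,190:240],b[130:185,190:240]).mean())
workorder.hand_in()
E
```

```text
276 [0.49489817 0.11306374 0.10778011]
((494.84405517578125, 114.13282775878906), (78.65592956542969, 12.050032615661621), 2.8956000804901123)
bystander diff 2.1302164502164502 2.1073939393939396
the job is handed in; nothing more can be done
```

The divider is fully home in the runner, the row is closed up against the end wall, and the job was handed in at about 20 s of the 64 s.

- **Inserting:** I lifted the divider straight out of the stand and lowered it in small steps. It met no resistance in the slots. The foot then stopped at its home height, and a further 1 mm command raised the upward force to 10 N with no more movement.
- **Pushing:** I slid the runner with about 7–9 N until the force rose to about 16 N and motion nearly stopped. I then eased the side load to near zero, let go and moved the arm away.
- **Last checks:**
  - **Divider:** The top of the grip bar is at 107.8 mm, against 108 mm for fully home. It is upright and in line with the tray (2.9° against 3.06°).
  - **Row:** The runner's near edge measures about 81.7 mm along world y; 81.3 mm was expected from the tray wall. The runner and cartons together reach the end wall within about 1 mm.
  - **Bystanders:** The bottles and jar look unchanged in the top picture.
- **What disagreed:** The two cameras differed by about 2 mm in position. The runner also travelled about 3 mm farther than I first estimated, so I relied on the force stall. One move was refused because its rows had no "turn"; the arm did not move, and I resent it.

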